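# Earth the fingers, then start the fume fan

## Robot

A 6-joint arm with a two-finger parallel gripper is mounted at the origin on the work surface. World frame = base frame: x ahead of the robot, y to its left, z up, the work surface at z = 0. Lengths are in m, angles in rad, forces in N, time in s.
With the tool pointing down it reaches from about 0.275 to 0.75 m from the base axis. Payload 10.2 kg.
Tool frame: the origin (TCP) lies between the finger pads; the fingertips stand 14 mm ahead of it and the grasp point (between the pads) lies 5 mm behind it (r.finger_overhang is the z of the fingertips in the tool frame, in m); z points along the fingers, y is the line along which they close (so a half turn about z gives the same grasp; the last joint's range is limited). The gripper opens to 85 mm and grips with 20 to 120 N. Pads are 22 mm wide; open, the fingers measure 114 mm over their backs; the gripper's body (76 mm by 85 mm) begins 54 mm behind the grasp point. The pads swing forward as they close: fully open they stand 13 mm farther back than shut.
Start: joints at [-1.477, 0.313, 1.498, -0, 1.331, -0.223], TCP at [0.164, -0.499, 0.245] pointing down, gripper open.
Joint ranges: [-2.94, 2.94], [-0.97, 2.17], [0.19, 2.56], [-1.23, 4.37], [0.02, 3.11], [-2.88, 2.88]. Speed limits (rad/s): [2.39, 2.39, 3.01, 3.14, 3.14, 3.14].

## Interface

Orientations are given as a 3x3 rotation matrix whose columns are the frame's x, y, z axes.
In Python, from workcell import r, imaging, hand_in gives the robot as it stands.
- The arm moves only by the tool send_rows, never from a script. Its argument "motion" is a list of rows, each a list of 2 entries, a list of its own where there are three numbers: the shift along the tool's x, y, z in m, then the turn, a rotation vector about the tool's x, y, z in rad. A call has 1 to 5 rows; each row is the pose to reach, as a shift and turn from the pose commanded when the call began, along the tool's axes at that moment; what a row does not reach only later rows make up. A row lasts 1/10 s, in which the tool goes at most 50 mm and 8.59 degrees, less where a joint would pass 70% of its speed; a pose out of reach is approached as far as the arm can. A call with a gripper value outside its range is refused whole. "grip" is the opening, from -1 (shut) to 1 (fully open), set as the call begins (left out, the last holds). The fingers move at their own pace and stop on an object; "squeeze" is the grip in N (left out, the last holds). Time passes only in rows, so rows that repeat a pose let the fingers close. It gives the time, the measured TCP pose, the force, the opening and the grip force at its end, in the units of the state.
- r.sense(): the state, without advancing time (a new reading comes with each control period).
- imaging.snapshot(name): name is "side" or "top" or "wrist"; returns a dict with "img" (420x560x3 uint8, red, green, blue), "camera_matrix" (3x3 intrinsics, pixels), "dist" ([k1, k2, p1, p2, k3] as OpenCV has them; the pictures are not rectified), "R" (3x3) and "t" (3): a world point X has camera coordinates R X + t; the wrist camera has in their place "tool_from_camera" (4x4, takes a point from camera to tool coordinates, whose origin is the TCP and whose axes are the flange's). Camera axes: x right, y down, z forward; pixel columns grow to the right and rows downward; lengths in m; the calibration is good to about 2 mm. A picture is of the moment at which its call begins: read the wrist's pose just before it. There is no depth.
- hand_in(): hands the job in; it is judged then, once.
The state is a dict: "clock": time; "q": joint angles; "qvel": joint speeds; "tau": joint torques, N m; "eef_pos": TCP position; "ee_rot": TCP orientation; "wrist_force": force on the tool from outside, world axes, zero at the start; "ft_torque": the same for the moment, N m; "finger_gap": opening from 0.0 (shut) to 1.0 (fully open); "grip_force": force on a finger pad.
Only numpy, scipy, OpenCV 4.12 (cv2) and the standard library are available. Lean on these libraries where they do the work, as an engineer would, in place of code of your own. Each camera call takes 0.05 s, during which the arm holds its last target. There are 200 camera calls.

## Task

First lightly touch the brass dome on the black earthing block with the fingertips to discharge them; then gently press the round key on the blue control box fully down, so that it stays in and starts the fume fan, and withdraw. Leave the square key and the bar key alone, do not lift or shift the earthing block, and do not disturb the other things on the bench.

Things in the scene. Friction and masses are not known exactly. Their poses are not given: they have to be found in the camera images.
- earth: Earthing block: loose black rubber block 70 x 70 x 24 mm, about 0.9 kg, with a sprung brass dome in its middle; origin at the centre of its underside, z up. It can be left or right of the control box.
- earth_dome: The brass dome, 42 mm across, slightly rounded top; its origin is the same point as the block's origin (41 mm below the dome's top). It gives up to 8 mm downwards on a spring of 0.8 N per mm, then is hard, and comes back up when let go.
- dome_top (a point): Centre of the dome's top, 41 mm above the table when untouched.
- pod: Control box of the fume fan: fixed blue box 90 (x) x 230 (y) x 45 mm tall, three black keys in a row along its y axis, 66 mm apart (one in the middle, two at +/-66 mm); origin at the centre of its underside. Which key sits where varies.
- round_mount: Round key with its flat aluminium collar (40 mm across, 3 mm high); origin at the collar's underside centre, on the box top.
- round_top (a point): Centre of the top face of the round key (disc 32 mm across), 16 mm above the control box top (61 mm above the table) while the key is up; it moves down with the key. z points up.
- key_round (a joint): The round key. Travel of this key in m: 0 = up, 0.008 = fully down (its stop). It stays where it is left (friction about 3.5 N, no spring back).
- square_top (a point): Centre of the top face of the square key (28 x 28 mm), 16 mm above the control box top (61 mm above the table) while the key is up; it moves down with the key. z points up.
- key_square (a joint): The square key. Travel of this key in m: 0 = up, 0.008 = fully down (its stop). It stays where it is left (friction about 3.5 N, no spring back).
- bar_top (a point): Centre of the top face of the bar key (48 mm along the box's x, 14 mm wide), 16 mm above the control box top (61 mm above the table) while the key is up; it moves down with the key. z points up.
- key_bar (a joint): The bar key. Travel of this key in m: 0 = up, 0.008 = fully down (its stop). It stays where it is left (friction about 3.5 N, no spring back).
- flux_jar: Loose round flux jar, 56 mm across, 66 mm tall; origin at the centre of its underside. About 100 mm from the earthing block. Bystander.
- spool: Loose white solder spool standing on its flange, 58 mm across, 40 mm tall; origin under its centre. Beside the earthing block. Bystander.
- pump_bottle: Loose square white solvent bottle with a steel cap, 50 x 50 x 97 mm tall; origin under its centre. On the far side of the control box. Bystander.
- screwdriver: Loose screwdriver, 190 mm long, 22 mm high, lying along its x axis with the tip to +x; origin on the table about mid-length. On the near side of the control box. Bystander.
- tin: Loose empty brass-coloured tin, 56 mm across the mouth, 75 mm tall; origin under its centre. Between the control box and the earthing block. Bystander.
- pliers: Loose pliers lying flat, 160 mm long, 12 mm high; origin at the pivot, on the table. In the middle behind the tin. Bystander.
Things that resemble listed ones, but are neither listed nor needed, are in the scene too. Of the things that look like the earth, take the one that is nearest to the robot's base at the start.

How it is judged:
By the outcome, as a careful person would: the job done as asked, in the order asked, and still so for the second after the job is handed in, with the robot touching nothing.
It also fails if it takes over 45 s, if anything falls off the work surface, if the arm or the gripper's body presses on something with over 40 N, if the wrist force passes 120 N, or if a joint passes its speed limit or range.

## Working session

There is one attempt and no reset: what is moved stays moved. The work goes in short steps, Python scripts to look and compute and a tool call to move; the robot and the scene stay as the last step left them, time stands still between calls to the robot, and variables do not carry over. Pictures are saved under pics/ and viewed, at most 10 in all, crops included, and the job is handed in when it is done.

Besides the shell and the picture viewer there is one more tool, called as a command line: name --argument value ..., lists and objects as JSON in quotes. send_rows: Moves the arm, as the interface text tells. Its arguments: {"type":"object","properties":{"motion":{"type":"array"},"grip":{"type":"number"},"squeeze":{"type":"number"}},"required":["motion"]}

```bash
mkdir -p pics; cat > h.py <<'E'
import numpy as np, cv2
from workcell import r, imaging, hand_in
def snap(n,f):
    s=imaging.snapshot(n); cv2.imwrite('pics/'+f,cv2.cvtColor(s['img'],cv2.COLOR_RGB2BGR)); np.savez('pics/'+f+'.npz',**s); return s
def load(f): return dict(np.load('pics/'+f+'.npz'))
def cast(s,px,z):
    u=cv2.undistortPoints(np.array(px,float).reshape(-1,1,2),s['camera_matrix'],s['dist'])[:,0]
    d=np.c_[u,np.ones(len(u))]@s['R']; c=-s['R'].T@s['t']
    return c+d*((z-c[2])/d[:,2])[:,None]
def proj(s,X):
    return cv2.projectPoints(np.array(X,float).reshape(-1,3),cv2.Rodrigues(s['R'])[0],s['t'],s['camera_matrix'],s['dist'])[0][:,0]
E
python3 - <<'E'
from h import *
for n in('top','side'): 
    s=snap(n,n+'1.png'); print(n,-s['R'].T@s['t'])
st=r.sense(); print(st['eef_pos'],st['ee_rot'],st['clock'],st['wrist_force'],r.finger_overhang)
E
```

```text
top [ 0.53290753 -0.01580788  1.14617479]
side [0.19836499 0.7772216  0.62528238]
[ 0.16350571 -0.49866382  0.24479305] [[ 9.50246142e-01  3.11500003e-01 -1.33194951e-04]
 [ 3.11499940e-01 -9.50245451e-01  1.17051260e-03]
 [ 2.38046782e-04 -1.15376530e-03 -9.99999306e-01]] 0.1 [ 0.08197227  0.08172503 -0.08489459] 0.014
```

View pics/top1.png

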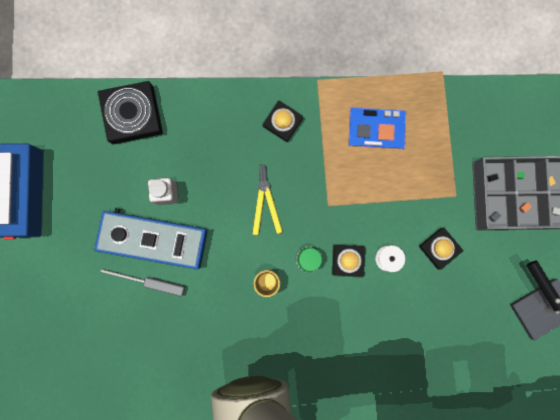

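View pics/side1.png

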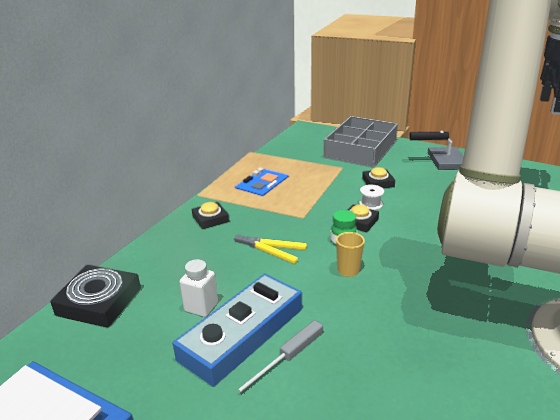

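The top view has +x up and +y left. There are three dome blocks, at about (283,119), (349,261) and (443,248). The control box is at (150,240), with the round key at its left end (119,234), the square key in the middle (149,240) and the bar key on the right (179,245). The side view agrees. Next I'll measure these.

```bash
python3 - <<'E'
from h import *
T=load('top1.png');S=load('side1.png')
def blobs(s,lo,hi,amin,amax):
    m=cv2.inRange(cv2.cvtColor(s['img'],cv2.COLOR_RGB2HSV),lo,hi)
    n,_,st,c=cv2.connectedComponentsWithStats(m)
    return [(c[i],st[i]) for i in range(1,n) if amin<st[i,4]<amax]
for nm,s in(('top',T),('side',S)):
    print(nm,'brass')
    for c,st in blobs(s,(12,90,120),(28,255,255),60,900):
        p=cast(s,c,.038)[0]; print(c.round(1),st,p.round(4),np.hypot(*p[:2]).round(3))
    print('dark')
    for c,st in blobs(s,(0,0,0),(179,120,60),60,700):
        print(c.round(1),st,cast(s,c,.061 if nm=='top' else .058)[0].round(4))
    print('blue')
    for c,st in blobs(s,(100,120,50),(125,255,255),300,99999):
        print(c.round(1),st,cast(s,c,.045)[0].round(4))
    print('green/white')
    for c,st in blobs(s,(50,180,100),(70,255,255),100,2000)+blobs(s,(0,0,190),(179,40,255),100,2000):
        print(c.round(1),st,cast(s,c,.066)[0].round(4),cast(s,c,.04)[0].round(4))
E
```

```text
top brass
[282.7 118.6] [274 110  18  18 257] [ 0.8379 -0.0476  0.038 ] 0.839
[274.6 209.6] [266 188  16  46  82] [ 0.6307 -0.0259  0.038 ] 0.631
[260.4 211.8] [254 191  12  44  85] [0.6263 0.0058 0.038 ] 0.626
[443.4 247.8] [434 239  20  18 270] [ 0.5397 -0.4009  0.038 ] 0.672
[349.4 260.4] [341 252  18  18 259] [ 0.515  -0.1902  0.038 ] 0.549
[267.1 281.6] [254 270  26  27 445] [ 0.4717 -0.0072  0.038 ] 0.472
dark
[282.7 123. ] [263 101  40  41 439] [ 0.8215 -0.0468  0.061 ]
[127.8 110. ] [120 102  17  17 228] [0.8539 0.2944 0.061 ]
[537.6 170. ] [517 159  29  31 235] [ 0.7082 -0.6094  0.061 ]
[500.5 160.8] [486 160  27   5  64] [ 0.7299 -0.5284  0.061 ]
[509.1 176.1] [506 164   7  26 102] [ 0.6954 -0.5456  0.061 ]
[479.9 206.7] [476 179  10  50 204] [ 0.6284 -0.4776  0.061 ]
[511.  208.6] [506 195   9  30 109] [ 0.6232 -0.5456  0.061 ]
[543.1 208.5] [537 195  11  29 175] [ 0.6224 -0.616   0.061 ]
[118.3 233.3] [112 229  14  11 107] [0.5823 0.3119 0.061 ]
[438.4 248. ] [420 228  43  41 494] [ 0.5393 -0.3819  0.061 ]
[347.3 259.8] [333 245  32  32 427] [ 0.5169 -0.1821  0.061 ]
[252
[... 1534 characters left out ...]
0.8402 0.3163 0.058 ]
[265.3 291.2] [254 283  24  18 219] [0.554 0.187 0.058]
blue
[260.3 182.8] [235 169  53  27 498] [ 0.782  -0.1922  0.045 ]
[237.5 342.2] [ 173  274  129  113 3006] [0.5398 0.3039 0.045 ]
[ 86.2 395.7] [  28  362  105   58 1066] [0.6779 0.4971 0.045 ]
green/white
[371.6 190.4] [360 185  24  12 218] [ 0.505  -0.2367  0.066 ] [ 0.5193 -0.2838  0.04  ]
[195.  265.4] [185 259  21  14 207] [0.7038 0.1884 0.066 ] [0.7273 0.161  0.04  ]
[193.9 287.6] [179 270  35  38 532] [0.6667 0.2428 0.066 ] [0.6884 0.2179 0.04  ]
[548.9 342.3] [534 328  26  37 547] [0.093  0.1139 0.066 ] [0.0881 0.083  0.04  ]
[261.2 371.8] [239 353  46  38 179] [0.4656 0.3561 0.066 ] [0.4781 0.3365 0.04  ]
```

```bash
python3 - <<'E'
from h import *
for f,roi,z in(('top1.png',(100,215,205,262),.061),('side1.png',(180,270,300,360),.061)):
    s=load(f); x0,y0,x1,y1=roi
    g=cv2.cvtColor(s['img'],cv2.COLOR_RGB2HSV)
    m=cv2.inRange(g,(0,0,0),(179,140,90)); k=np.zeros_like(m); k[y0:y1,x0:x1]=m[y0:y1,x0:x1]
    n,_,st,c=cv2.connectedComponentsWithStats(k)
    for i in range(1,n):
        if st[i,4]>40: print(f,c[i].round(1),st[i],cast(s,c[i],.061)[0].round(4),cast(s,c[i],.055)[0].round(4))
    cr=s['img'][y0-10:y1+10,x0-10:x1+10]
    cv2.imwrite('pics/c_'+f,cv2.resize(cv2.cvtColor(cr,cv2.COLOR_RGB2BGR),None,fx=5,fy=5,interpolation=cv2.INTER_CUBIC))
    print(cr.shape)
E
python3 -c "
import cv2,numpy as np
a=cv2.imread('pics/c_top1.png');b=cv2.imread('pics/c_side1.png')
a=cv2.copyMakeBorder(a,0,0,0,max(0,b.shape[1]-a.shape[1]),0);b=cv2.copyMakeBorder(b,0,0,0,max(0,a.shape[1]-b.shape[1]),0)
c=np.vstack([a,b]);f=min(800/c.shape[1],600/c.shape[0]);cv2.imwrite('pics/c.png',cv2.resize(c,None,fx=f,fy=f));print(c.shape,f)"
```

```text
top1.png [118.6 233.9] [111 228  16  13 163] [0.581  0.3113 0.061 ] [0.5812 0.3131 0.055 ]
top1.png [148.8 239.3] [142 233  15  14 151] [0.5682 0.2468 0.061 ] [0.5684 0.2482 0.055 ]
top1.png [178.8 244.8] [174 235  10  21 130] [0.5554 0.1824 0.061 ] [0.5555 0.1835 0.055 ]
(67, 125, 3)
side1.png [265.3 291. ] [254 282  24  19 233] [0.5525 0.1895 0.061 ] [0.5563 0.1832 0.055 ]
side1.png [239.7 310.8] [229 302  23  19 274] [0.5654 0.2537 0.061 ] [0.5693 0.2481 0.055 ]
side1.png [212.  332.7] [203 324  19  18 290] [0.5777 0.3176 0.061 ] [0.5817 0.3128 0.055 ]
(110, 140, 3)
(885, 700, 3) 0.6779661016949152
```

View pics/c.png

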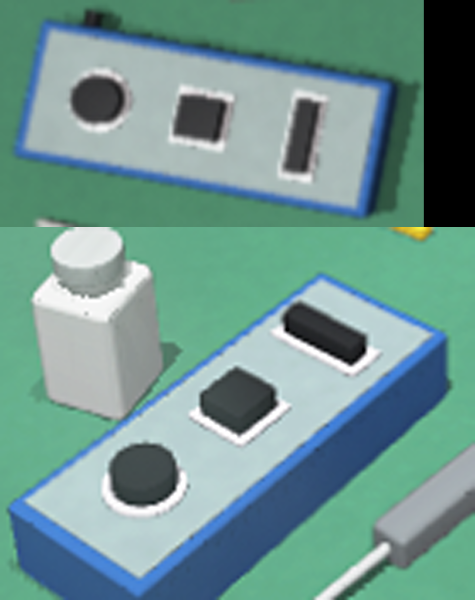

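Both views put the round key at (0.581, 0.312), and the 66 mm key spacing checks out. The nearest dome is at (0.514, -0.189), 0.55 m from the base. The other two are at 0.67 and 0.84 m. I'll shut the fingers and move above the dome.

send_rows --motion '[[[0.043,-0.0185,0],[0,0,0]],[[0.086,-0.037,0],[0,0,0]],[[0.129,-0.0555,0],[0,0,0]],[[0.172,-0.074,0],[0,0,0]],[[0.215,-0.0925,0],[0,0,0]]]' --grip -1

```text
clock: 0.6
eef_pos: [0.3401, -0.3424, 0.2451]
ee_rot: [[0.95, 0.311, -0.0], [0.311, -0.95, 0.0], [-0.0, -0.0, -1.0]]
wrist_force: [0.9, -1.0, 0.2]
finger_gap: 0.144
grip_force: 0.0
```

send_rows --motion '[[[0.043,-0.0185,0.005],[0,0,0]],[[0.086,-0.037,0.02],[0,0,0]],[[0.129,-0.0555,0.05],[0,0,0]],[[0.172,-0.074,0.08],[0,0,0]],[[0.2145,-0.0925,0.1],[0,0,0]]]'

```text
clock: 1.1
eef_pos: [0.5068, -0.1947, 0.1485]
ee_rot: [[0.95, 0.311, -0.001], [0.311, -0.95, 0.001], [-0.001, -0.001, -1.0]]
wrist_force: [0.7, -1.1, 0.5]
finger_gap: 0.001
grip_force: 0.0
```

send_rows --motion '[[[0,0,0],[0,0,0]],[[0,0,0],[0,0,0]],[[0,0,0],[0,0,0]]]'

```text
clock: 1.4
eef_pos: [0.5059, -0.197, 0.1507]
ee_rot: [[0.95, 0.311, 0.0], [0.311, -0.95, -0.001], [0.0, 0.001, -1.0]]
wrist_force: [0.4, 0.3, -0.7]
finger_gap: 0.005
grip_force: 0.0
```

```bash
python3 - <<'E'
from h import *
st=r.sense(); print(st['eef_pos'],st['ee_rot'],st['clock'],st['wrist_force'],st['finger_gap'])
s=imaging.snapshot('wrist'); cv2.imwrite('pics/w1.png',cv2.cvtColor(s['img'],cv2.COLOR_RGB2BGR))
M=s['tool_from_camera']; P=np.array(st['eef_pos']);R=np.array(st['ee_rot'])
Rw=R@M[:3,:3]; c=P+R@M[:3,3]; s2=dict(s); s2['R']=Rw.T; s2['t']=-Rw.T@c
m=cv2.inRange(cv2.cvtColor(s['img'],cv2.COLOR_RGB2HSV),(12,90,120),(28,255,255))
n,_,q,cc=cv2.connectedComponentsWithStats(m)
for i in range(1,n):
    if q[i,4]>300: print(cc[i].round(1),q[i],cast(s2,cc[i],.038)[0].round(4))
E
```

```text
[ 0.50590877 -0.19702445  0.1506744 ] [[ 9.50486770e-01  3.10764628e-01  4.96796775e-04]
 [ 3.10764881e-01 -9.50486654e-01 -5.55996190e-04]
 [ 2.99414755e-04  6.82854014e-04 -9.99999722e-01]] 1.4 [ 0.41058869  0.32074353 -0.72729705] 0.0045634217734574775
[61.7 21.6] [ 39   0  35  44 443] [ 0.5907 -0.0098  0.038 ]
[122.5  31.6] [109   0  19  60 373] [ 0.5972 -0.0518  0.038 ]
[446.3  39.6] [  276     0   284   114 20236] [ 0.6629 -0.2692  0.038 ]
[ 28.6 182.6] [   0  151   89   81 2954] [ 0.4686 -0.001   0.038 ]
[276.3 199.2] [ 251  174   52   51 1978] [ 0.5165 -0.191   0.038 ]
[521.2 247.7] [ 493  224   56   49 1782] [ 0.5407 -0.3979  0.038 ]
```

View pics/w1.png

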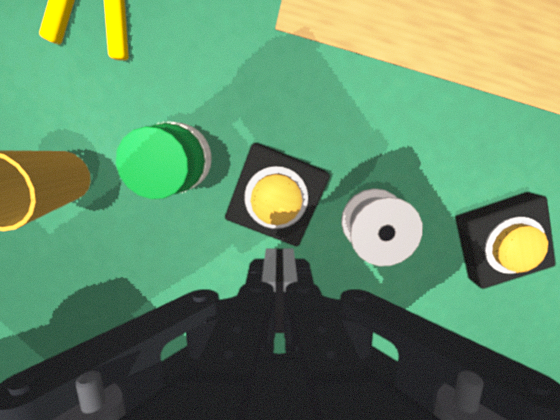

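The wrist view shows the dome at (276,199), which is (0.515, -0.190), clear between the green jar and the spool. I'll line up and descend.

send_rows --motion '[[[0.011,-0.0035,0.03],[0,0,0]],[[0.011,-0.0035,0.06],[0,0,0]],[[0.011,-0.0035,0.08],[0,0,0]],[[0.011,-0.0035,0.088],[0,0,0]],[[0.011,-0.0035,0.088],[0,0,0]]]'

```text
clock: 1.95
eef_pos: [0.5151, -0.1901, 0.0621]
ee_rot: [[0.951, 0.31, -0.001], [0.31, -0.951, 0.0], [-0.0, -0.0, -1.0]]
wrist_force: [-0.6, 0.3, 0.6]
finger_gap: -0.001
grip_force: 0.0
```

send_rows --motion '[[[0,0,0.001],[0,0,0]],[[0,0,0.003],[0,0,0]],[[0,0,0.005],[0,0,0]],[[0,0,0.007],[0,0,0]],[[0,0,0.007],[0,0,0]]]'

```text
clock: 2.45
eef_pos: [0.5155, -0.1894, 0.0551]
ee_rot: [[0.95, 0.312, -0.0], [0.312, -0.95, 0.0], [-0.0, -0.0, -1.0]]
wrist_force: [-1.2, 0.1, 0.2]
finger_gap: -0.002
grip_force: 0.0
```

Fingertips are at z = 0.041, so I'll press about 4 mm further.

send_rows --motion '[[[0,0,0.001],[0,0,0]],[[0,0,0.002],[0,0,0]],[[0,0,0.003],[0,0,0]],[[0,0,0.004],[0,0,0]],[[0,0,0.004],[0,0,0]]]'

```text
clock: 2.95
eef_pos: [0.5157, -0.1896, 0.0513]
ee_rot: [[0.95, 0.311, 0.0], [0.311, -0.95, -0.0], [0.0, 0.0, -1.0]]
wrist_force: [-0.0, 0.2, 3.2]
finger_gap: -0.0
grip_force: 1.4
```

send_rows --motion '[[[0,0,0],[0,0,0]],[[0,0,0],[0,0,0]]]'

```text
clock: 3.15
eef_pos: [0.5157, -0.1895, 0.0513]
ee_rot: [[0.95, 0.312, 0.0], [0.312, -0.95, -0.0], [0.0, 0.0, -1.0]]
wrist_force: [0.7, 0.2, 2.6]
finger_gap: -0.0
grip_force: 1.4
```

send_rows --motion '[[[0,0,-0.01],[0,0,0]],[[0,0,-0.03],[0,0,0]],[[0,0,-0.07],[0,0,0]],[[0,0,-0.11],[0,0,0]],[[0,0,-0.14],[0,0,0]]]'

```text
clock: 3.65
eef_pos: [0.5157, -0.1896, 0.1942]
ee_rot: [[0.95, 0.312, 0.002], [0.312, -0.95, -0.001], [0.001, 0.002, -1.0]]
wrist_force: [-0.0, 0.1, -0.7]
finger_gap: -0.003
grip_force: 0.0
```

```bash
python3 - <<'E'
from h import *
st=r.sense(); R=np.array(st['ee_rot']);p=np.array(st['eef_pos']);print(p,st['wrist_force'])
print(R.T@(np.array([.581,.312,.145])-p))
s=snap('top','top2.png')
m=cv2.inRange(cv2.cvtColor(s['img'],cv2.COLOR_RGB2HSV),(12,90,120),(28,255,255))
n,_,q,cc=cv2.connectedComponentsWithStats(m)
for i in range(1,n):
    if 60<q[i,4]<900: print(cc[i].round(1),q[i],cast(s,cc[i],.038)[0].round(4))
E
```

```text
[ 0.5156987  -0.18957933  0.19423031] [-0.01879352  0.0544945  -0.68956171]
[ 0.21826753 -0.45635104  0.04871061]
[282.7 118.6] [274 110  18  18 257] [ 0.8379 -0.0476  0.038 ]
[274.5 209.5] [266 188  16  46  82] [ 0.631  -0.0258  0.038 ]
[260.4 211.8] [254 191  12  44  85] [0.6263 0.0058 0.038 ]
[443.5 247.8] [434 239  20  19 269] [ 0.5397 -0.4012  0.038 ]
[267.1 281.7] [254 270  26  27 445] [ 0.4716 -0.0071  0.038 ]
```

The dome gave a steady 3 N at about 4 mm of travel. Next I'll go to a point above the round key.

send_rows --motion '[[[0.019,-0.04,0],[0,0,0]],[[0.038,-0.08,0],[0,0,0]],[[0.057,-0.12,0],[0,0,0]],[[0.076,-0.16,0],[0,0,0]],[[0.095,-0.2,0],[0,0,0]]]'

```text
clock: 4.2
eef_pos: [0.5434, 0.0319, 0.1916]
ee_rot: [[0.95, 0.311, 0.0], [0.311, -0.95, -0.0], [0.0, 0.0, -1.0]]
wrist_force: [0.8, -1.0, 0.1]
finger_gap: -0.002
grip_force: 0.0
```

send_rows --motion '[[[0.019,-0.04,0],[0,0,0]],[[0.038,-0.08,0],[0,0,0]],[[0.057,-0.12,0],[0,0,0]],[[0.076,-0.16,0],[0,0,0]],[[0.095,-0.2,0],[0,0,0]]]'

```text
clock: 4.7
eef_pos: [0.5713, 0.2516, 0.1915]
ee_rot: [[0.95, 0.312, -0.0], [0.312, -0.95, -0.0], [-0.0, 0.0, -1.0]]
wrist_force: [-0.4, -0.6, -0.1]
finger_gap: -0.001
grip_force: 0.0
```

send_rows --motion '[[[0.014,-0.028,0.005],[0,0,0]],[[0.022,-0.045,0.02],[0,0,0]],[[0.028,-0.056,0.04],[0,0,0]],[[0.028,-0.056,0.05],[0,0,0]],[[0.028,-0.056,0.05],[0,0,0]]]'

```text
clock: 5.2
eef_pos: [0.5799, 0.3111, 0.1397]
ee_rot: [[0.95, 0.312, -0.003], [0.312, -0.95, -0.001], [-0.003, 0.0, -1.0]]
wrist_force: [0.3, -0.1, 0.3]
finger_gap: 0.001
grip_force: 0.0
```

```bash
cat > w.py <<'E'
from h import *
import sys
st=r.sense(); print(st['eef_pos'],st['q'],st['clock'],st['wrist_force'])
s=imaging.snapshot('wrist'); cv2.imwrite('pics/'+sys.argv[1],cv2.cvtColor(s['img'],cv2.COLOR_RGB2BGR))
M=s['tool_from_camera']; P=np.array(st['eef_pos']);R=np.array(st['ee_rot'])
Rw=R@M[:3,:3]; c=P+R@M[:3,3]; s2=dict(s); s2['R']=Rw.T; s2['t']=-Rw.T@c
m=cv2.inRange(cv2.cvtColor(s['img'],cv2.COLOR_RGB2HSV),(0,0,0),(179,140,80))
n,_,q,cc=cv2.connectedComponentsWithStats(m)
for i in range(1,n):
    if q[i,4]>300:
        p=cast(s2,cc[i],.061)[0]; print(cc[i].round(1),q[i],p.round(4),(R.T@(p-P)).round(4))
E
python3 w.py w2.png
```

```text
[0.57993723 0.31109885 0.13973254] [ 3.14804773e-01  6.95850210e-01  1.18147578e+00 -2.43106236e-04
  1.26754640e+00  1.56882082e+00] 5.2 [ 0.33941965 -0.13622555  0.29076616]
[277.3 221.7] [ 256  199   43   46 1544] [0.5826 0.3135 0.061 ] [ 0.0035 -0.0015  0.0787]
[286.7 359.8] [    0   238   560   182 56986] [0.4762 0.271  0.061 ] [-0.1108  0.0058  0.0791]
```

View pics/w2.png

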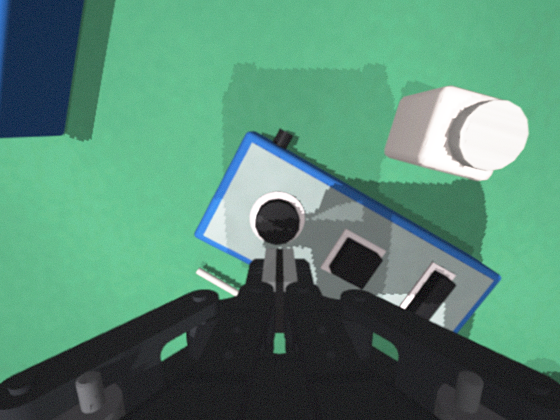

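The wrist view shows the round key at (277,219), just ahead of the fingertips at (0.582, 0.313), with the square key well clear. I'll descend to just above it and then press slowly.

send_rows --motion '[[[0.0025,-0.001,0.025],[0,0,0]],[[0.0025,-0.001,0.045],[0,0,0]],[[0.0025,-0.001,0.056],[0,0,0]],[[0.0025,-0.001,0.06],[0,0,0]],[[0.0025,-0.001,0.06],[0,0,0]]]'

```text
clock: 5.75
eef_pos: [0.5831, 0.3132, 0.0819]
ee_rot: [[0.95, 0.311, 0.001], [0.311, -0.95, 0.0], [0.001, 0.0, -1.0]]
wrist_force: [-0.1, 0.4, 0.4]
finger_gap: 0.002
grip_force: 0.0
```

send_rows --motion '[[[0,0,0.001],[0,0,0]],[[0,0,0.002],[0,0,0]],[[0,0,0.003],[0,0,0]],[[0,0,0.004],[0,0,0]],[[0,0,0.005],[0,0,0]]]'

```text
clock: 6.25
eef_pos: [0.5827, 0.3135, 0.0762]
ee_rot: [[0.95, 0.312, 0.0], [0.312, -0.95, 0.0], [0.0, -0.0, -1.0]]
wrist_force: [-0.4, -0.4, -0.4]
finger_gap: -0.002
grip_force: 0.0
```

send_rows --motion '[[[0,0,0.001],[0,0,0]],[[0,0,0.002],[0,0,0]],[[0,0,0.003],[0,0,0]],[[0,0,0.004],[0,0,0]],[[0,0,0.004],[0,0,0]]]'

```text
clock: 6.75
eef_pos: [0.5827, 0.3135, 0.0722]
ee_rot: [[0.95, 0.312, 0.0], [0.312, -0.95, 0.0], [0.0, -0.0, -1.0]]
wrist_force: [-1.1, -0.3, 2.2]
finger_gap: -0.001
grip_force: 1.2
```

send_rows --motion '[[[0,0,0.001],[0,0,0]],[[0,0,0.002],[0,0,0]],[[0,0,0.003],[0,0,0]],[[0,0,0.004],[0,0,0]]]'

```text
clock: 7.15
eef_pos: [0.5828, 0.3135, 0.0681]
ee_rot: [[0.95, 0.312, 0.0], [0.312, -0.95, 0.0], [0.0, 0.0, -1.0]]
wrist_force: [-1.3, -0.7, 3.6]
finger_gap: 0.001
grip_force: 1.7
```

send_rows --motion '[[[0,0,0.0005],[0,0,0]],[[0,0,0.001],[0,0,0]],[[0,0,0.001],[0,0,0]]]'

```text
clock: 7.45
eef_pos: [0.5827, 0.3134, 0.0671]
ee_rot: [[0.95, 0.311, -0.0], [0.311, -0.95, 0.0], [0.0, -0.0, -1.0]]
wrist_force: [0.1, -0.2, 2.8]
finger_gap: 0.0
grip_force: 1.3
```

Still only friction force and no stop yet, so I'll continue in 0.5 mm steps.

send_rows --motion '[[[0,0,0.0005],[0,0,0]],[[0,0,0.0005],[0,0,0]]]'

```text
clock: 7.65
eef_pos: [0.5828, 0.3135, 0.0671]
ee_rot: [[0.95, 0.312, 0.0], [0.312, -0.95, 0.0], [0.0, 0.0, -1.0]]
wrist_force: [-1.5, -0.8, 5.8]
finger_gap: -0.002
grip_force: 2.9
```

send_rows --motion '[[[0,0,0.0005],[0,0,0]],[[0,0,0.0005],[0,0,0]]]'

```text
clock: 7.85
eef_pos: [0.5828, 0.3135, 0.067]
ee_rot: [[0.95, 0.312, 0.0], [0.312, -0.95, 0.0], [0.0, 0.0, -1.0]]
wrist_force: [-4.3, -1.7, 8.7]
finger_gap: 0.004
grip_force: 4.4
```

The force climbs with no further motion and the tips are at z = 0.053, so the key is on its stop. I'll withdraw.

send_rows --motion '[[[0,0,-0.003],[0,0,0]],[[0,0,-0.02],[0,0,0]],[[0,0,-0.05],[0,0,0]],[[0,0,-0.09],[0,0,0]],[[0,0,-0.13],[0,0,0]]]'

```text
clock: 8.35
eef_pos: [0.5825, 0.3133, 0.197]
ee_rot: [[0.95, 0.311, -0.001], [0.311, -0.95, -0.0], [-0.001, 0.0, -1.0]]
wrist_force: [-1.0, -0.2, -0.2]
finger_gap: 0.003
grip_force: 0.0
```

send_rows --motion '[[[-0.04,0.01,0],[0,0,0]],[[-0.08,0.02,0],[0,0,0]],[[-0.12,0.03,0],[0,0,0]],[[-0.12,0.03,0],[0,0,0]],[[-0.12,0.03,0],[0,0,0]]]'

```text
clock: 8.85
eef_pos: [0.4781, 0.2474, 0.1966]
ee_rot: [[0.95, 0.311, 0.001], [0.311, -0.95, 0.0], [0.001, -0.0, -1.0]]
wrist_force: [0.4, 0.7, 0.7]
finger_gap: 0.001
grip_force: 0.0
```

```bash
python3 - <<'E'
from h import *
print(r.sense()['eef_pos'],r.sense()['wrist_force'])
a=snap('top','top3.png');b=snap('side','side3.png')
cv2.imwrite('pics/end.png',cv2.cvtColor(np.vstack([cv2.resize(a['img'][80:330,60:470],(656,400)),b['img'][180:380,0:560][:, :].copy()[:, :560].repeat(1,0) if 0 else cv2.resize(b['img'][160:390,140:420],(656,0) if 0 else (656,200))]),cv2.COLOR_RGB2BGR))
c=lambda f:load(f)['img'].astype(int)
# difference blobs before/after
for f,g in(('top1.png','top3.png'),('side1.png','side3.png')):
    d=(np.abs(c(f)-c(g)).max(2)>45).astype(np.uint8); n,_,st,cc=cv2.connectedComponentsWithStats(d)
    print(f,[(cc[i].round().tolist(),int(st[i,4])) for i in range(1,n) if st[i,4]>15])
s=load('side3.png'); m=cv2.inRange(cv2.cvtColor(s['img'],cv2.COLOR_RGB2HSV),(0,0,0),(179,140,90))
k=np.zeros_like(m);k[270:360,180:300]=m[270:360,180:300];n,_,st,cc=cv2.connectedComponentsWithStats(k)
print([(cc[i].round(1).tolist(),st[i].tolist()) for i in range(1,n) if st[i,4]>40])
E
```

```text
[0.47812957 0.2474496  0.19656822] [0.39928272 0.71832785 0.68520659]
top1.png [([112.0, 233.0], 43), ([220.0, 298.0], 5243), ([82.0, 340.0], 15566), ([164.0, 285.0], 85), ([180.0, 289.0], 27), ([412.0, 386.0], 12038), ([256.0, 381.0], 214), ([233.0, 403.0], 1052), ([250.0, 415.0], 159), ([314.0, 407.0], 20)]
side1.png [([349.0, 91.0], 24362), ([554.0, 7.0], 135), ([500.0, 176.0], 19938), ([551.0, 70.0], 1257), ([467.0, 137.0], 24), ([348.0, 307.0], 5176), ([548.0, 323.0], 1039), ([211.0, 327.0], 96), ([530.0, 331.0], 16), ([523.0, 369.0], 2807)]
[([265.3, 291.0], [254, 283, 24, 18, 232]), ([239.8, 310.7], [229, 302, 23, 19, 278]), ([212.3, 334.6], [204, 328, 18, 14, 215])]
```

View pics/side3.png

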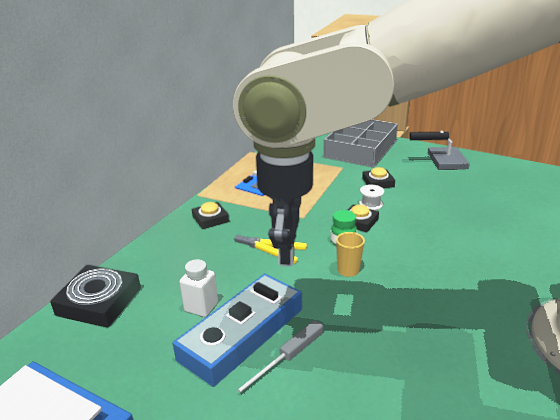

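The side view shows the round key at (212,335) sunk into its collar. The square and bar keys have not moved, the other objects are in place, and the arm is clear.

```bash
python3 -c "
from workcell import hand_in
print(hand_in())"
```

```text
the job is handed in; nothing more can be done
None
```

I touched the brass dome at about 3 N, then pressed the round key down to its stop, where it stays in; the camera check showed nothing else had moved, and I handed the job in with the arm withdrawn.

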